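# Mix the light-sensitive reagent by inversion and shade it

### The job

Mix the reagent in the blue-capped bottle: lift it clear, turn it upside down in the air and keep it so for about a second, then turn it back and set it down gently and upright with its whole base on the green round pad of the station. Then, with the bottle standing there released, fold the station's amber light shield up until it stands upright beside it. Leave the other bottles, the black data logger and the tube rack standing where they are.

Things in the scene. Friction and masses are not known exactly. Their poses are not given: they have to be found in the camera images.
- mix_bottle: the bottle to mix: brown plastic reagent bottle, closed, with BLUE screw cap and blue-striped label, 150 mm tall overall; straight round body 56 mm in diameter up to 105 mm, shoulder to 122 mm, cap 38 mm in diameter from 124 to 150 mm; about 0.3 kg, centre of mass about 65 mm up. Origin: centre of its underside; z axis runs up to the cap
- station: the station: grey plate fixed to the deck, carrying the green pad and the hinged amber shield; origin 12 mm straight below the pad's top centre, on the plate's underside; same axes as pad
- pad (a point): centre of the top face of the green round pad (80 mm in diameter, a disc 4 mm high) on the grey station plate; the plate is 155 x 155 mm and 8 mm thick, reaching from -65.5 to 89.5 mm in x and -71.5 to 83.5 mm in y from the pad's centre; axes are the station's own: z up, the shield's hinge line runs parallel to its x, on its +y side. The station is fixed to the deck
- shield_hinge (a point): middle of the shield's hinge line, at the height of the pad's top; the line runs along the station's x axis. In the station's axes it lies 20 mm in +x and 75 mm in +y from the pad's centre; axes are the station's own
- shield (a joint): angle of the shield in rad about its hinge: 0 = upright, positive = leaning outwards (away from the pad, to the station's +y), negative = leaning over the pad. A stiff hinge: it stays where it is left, about 2 N at the free edge moves it; it can go from -0.5 to 1.2, with no stop at upright
- shield_edge (a point): middle of the shield's free edge; the shield is a flat amber panel, 120 mm along the hinge, 120 mm from hinge to free edge and 6 mm thick, with a black trim 8 mm thick on the free edge; its z axis runs from hinge to edge
- white_bottle: bystander: bottle of the same shape and size with a WHITE cap; origin: centre of its underside
- yellow_bottle: bystander: bottle of the same shape and size with a YELLOW cap; origin: centre of its underside
- logger: bystander: black data logger standing upright, 26 x 56 mm and 60 mm tall (x, y, z), with a stub antenna of 10 mm diameter up to 85 mm at 18 mm in its +y; origin: centre of its underside
- tube_rack: bystander: clear tube rack with capped tubes, 70 x 170 mm (x, y), 86 mm tall with the tubes; origin: centre of its underside
- deck: fixed white reagent deck on the bench, 430 x 860 mm (x, y) and 100 mm high, on which everything stands: its top is at z = 0.10; origin: centre of its underside
Things that resemble listed ones, but are neither listed nor needed, are in the scene too. Leave any purple or red look-alike of the mix_bottle alone.

How it is judged:
By the outcome, as a careful person would: the job done as asked, in the order asked, and still so for the second after the job is handed in, with the robot touching nothing.
It also fails if it takes over 72 s, if anything falls off the work surface, if the arm or the gripper's body presses on something with over 40 N, if the wrist force passes 120 N, or if a joint passes its speed limit or range.

### The arm

A 7-joint arm with a two-finger parallel gripper is mounted at the origin on the work surface. World frame = base frame: x ahead of the robot, y to its left, z up, the work surface at z = 0. Lengths are in m, angles in rad, forces in N, time in s.
With the tool pointing down it reaches from about 0.425 to 0.875 m from the base axis. Payload 4.7 kg.
Tool frame: the origin (TCP) lies midway between the tips of the shut fingers; the grasp point (between the pads) lies 19 mm behind it; z points along the fingers, y is the line along which they close (so a half turn about z gives the same grasp; the last joint's range is limited). The gripper opens to 87 mm and grips with 3 to 60 N. Pads are 19 mm wide; open, the fingers measure 117 mm over their backs; the gripper's body (75 mm by 190 mm) begins 51 mm behind the grasp point.
Start: joints at [-1.315, 0.321, -0.07, 1.45, 0.023, 1.371, -0.057], TCP at [0.156, 0.631, 0.223] pointing down, gripper open.
Joint ranges: [-2.86, 2.86], [-0.3, 2.09], [-1.38, 1.24], [0.06, 2.45], [-1.56, 4.7], [0.09, 2.05], [-2.69, 2.69]. Speed limits (rad/s): [2.57, 2.57, 3.14, 3.14, 3.14, 3.14, 3.14].

### API

Orientations are given as a rotation vector (axis times angle).
In Python, from bench import ctrl gives the robot as it stands. The module is installed in compiled form; this text tells all that it offers.
- The arm moves only by the tool carry_out, never from a script. Its argument "steps" is a list of rows, each a list of 7 numbers: the turn, a rotation vector about the world's x, y, z in degrees, then the shift along the world's x, y, z in cm, then the opening, from 0 (shut) to 1 (fully open). A call has 1 to 12 rows; each row is the pose to reach, as a shift and turn from the pose commanded when the call began; what a row does not reach only later rows make up. A row lasts 1/10 s, in which the tool goes at most 50 mm and 8.59 degrees, less where a joint would pass 70% of its speed; a pose out of reach is approached as far as the arm can. A call with a gripper value outside its range is refused whole. The fingers move at their own pace and stop on an object; "squeeze" is the grip in N (left out, the last holds). Time passes only in rows, so rows that repeat a pose let the fingers close. It gives the time, the measured TCP pose, the force, the opening and the grip force at its end, in the units of the state.
- ctrl.get_state(): the state, without advancing time (a new reading comes with each control period).
- ctrl.get_image(name): name is "side" or "top" or "wrist"; returns a dict with "pixels" (420x560x3 uint8, red, green, blue), "camera_matrix" (3x3 intrinsics, pixels), "cam_to_world" (4x4, takes a point from camera to world coordinates); the wrist camera has in their place "T_tool_cam" (4x4, takes a point from camera to tool coordinates, whose origin is the TCP and whose axes are the flange's). Camera axes: x right, y down, z forward; pixel columns grow to the right and rows downward; lengths in m; the calibration is good to about 2 mm. The wrist camera is an equidistant fisheye: a pixel r from the principal point sees the ray r / f radians off the axis. A picture is of the moment at which its call begins: read the wrist's pose just before it. There is no depth.
- ctrl.close_job(): hands the job in; it is judged then, once.
The state is a dict: "time": time; "joint_positions": joint angles; "qd": joint speeds; "joint_torque": joint torques, N m; "position": TCP position; "tool_rot": TCP orientation; "ft_force": force on the tool from outside, world axes, zero at the start; "torque": the same for the moment, N m; "grip_width": opening from 0.0 (shut) to 1.0 (fully open); "grip_force": force on a finger pad.
Only numpy, scipy, OpenCV 4.12 (cv2) and the standard library are available. Lean on these libraries where they do the work, as an engineer would, in place of code of your own. Each camera call takes 0.05 s, during which the arm holds its last target. There are 200 camera calls.

## Working session

There is one attempt and no reset: what is moved stays moved. The work goes in short steps, Python scripts to look and compute and a tool call to move; the robot and the scene stay as the last step left them, time stands still between calls to the robot, and variables do not carry over. Pictures are saved under pics/ and viewed, at most 10 in all, crops included, and the job is handed in when it is done.

Besides the shell and the picture viewer there is one more tool, called as name([rows], argument=value, ...), one row to a line, values as JSON. carry_out: Moves the arm, as the interface text tells. Its arguments: {"type":"object","properties":{"steps":{"type":"array","items":{"type":"array","items":{"type":"number"}}},"squeeze":{"type":"number"}},"required":["steps"]}

```bash
mkdir -p pics
cat > h.py <<'E'
import numpy as np, cv2
from bench import ctrl
from scipy.spatial.transform import Rotation as R
def shot(n,f=None):
    im=ctrl.get_image(n); 
    if f: cv2.imwrite('pics/'+f,cv2.cvtColor(im['pixels'],cv2.COLOR_RGB2BGR))
    return im
def ray(im,uv):
    K=im['camera_matrix'];T=im['cam_to_world']
    d=T[:3,:3]@np.linalg.solve(K,[uv[0],uv[1],1.]);return T[:3,3],d
def onz(im,uv,z):
    o,d=ray(im,uv);return o+d*(z-o[2])/d[2]
def proj(im,p):
    T=im['cam_to_world'];c=T[:3,:3].T@(np.array(p)-T[:3,3]);u=im['camera_matrix']@c;return u[:2]/u[2]
def cross(r1,r2):
    (a,u),(b,v)=r1,r2;s=np.linalg.lstsq(np.c_[u,-v],b-a,rcond=None)[0]
    p,q=a+u*s[0],b+v*s[1];return (p+q)/2,np.linalg.norm(p-q)
E
python3 - <<'E'
from h import *
np.set_printoptions(precision=4,suppress=True)
for n in('top','side'):
    im=shot(n,n+'1.png');print(n,im['cam_to_world'],im['camera_matrix'][0])
s=ctrl.get_state();print(s)
E
```

```text
top [[-0.0091 -0.9833  0.1816  0.4122]
 [-1.      0.0085 -0.004  -0.0362]
 [ 0.0024 -0.1817 -0.9834  0.9633]
 [ 0.      0.      0.      1.    ]] [407.4507   0.     274.2687]
side [[ 0.8543 -0.3999  0.3322  0.3125]
 [-0.5196 -0.6359  0.5707 -0.4931]
 [-0.017  -0.6602 -0.7509  0.7312]
 [ 0.      0.      0.      1.    ]] [396.3881   0.     282.166 ]
{'time': 0.1, 'joint_positions': array([-1.3149,  0.3217, -0.0701,  1.4515,  0.0226,  1.3708, -0.0569]), 'qd': array([ 0.0018, -0.0015,  0.0001, -0.0026, -0.0016, -0.003 , -0.0003]), 'joint_torque': array([ -0.0001, -49.2574,  -0.4057, -31.3399,  -0.0642,   0.0395,
         0.0001]), 'position': array([0.1556, 0.6306, 0.2216]), 'tool_rot': array([-0.3789, -3.1185,  0.0027]), 'ft_force': array([-0.1018,  0.5174, -0.2425]), 'torque': array([-0.0193, -0.063 , -0.0704]), 'grip_force': 0.0, 'grip_width': 0.999687231857494}
```

View pics/top1.png

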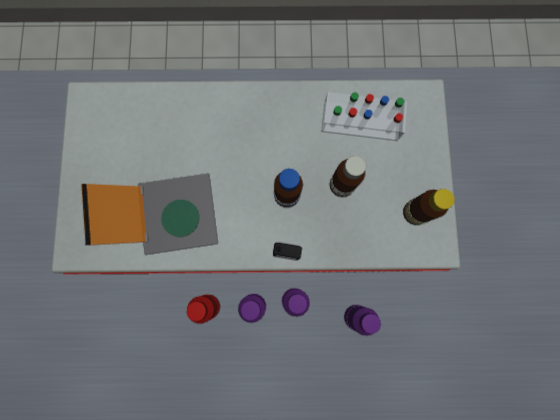

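View pics/side1.png

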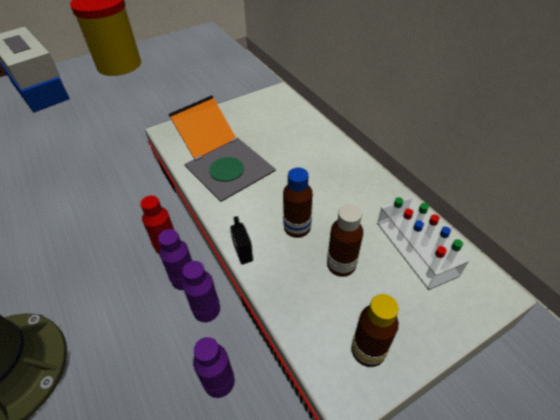

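The top view shows the blue-capped bottle at (288,185), white at (348,175), yellow at (430,207), the logger at (288,250), the rack at (365,115), the pad at (180,218) and the shield leaning left with its edge at x≈86. Purple (252,308), (296,302), (363,320) and red (203,309) are look-alikes off the deck. Only the bottle at (288,185) in top and (298,203) in side has a blue cap and blue-striped label, so it is the mix_bottle. I'll confirm this in a crop and measure.

Run:
```python
from h import *
np.set_printoptions(precision=4,suppress=True)
t=shot('top');s=shot('side')
def blobs(im,lo,hi,amin=40,box=None):
    h=cv2.cvtColor(im['pixels'],cv2.COLOR_RGB2HSV);m=cv2.inRange(h,lo,hi)
    n,l,st,c=cv2.connectedComponentsWithStats(m)
    return [(c[i].round(1),st[i][:5],(l==i).astype(np.uint8)) for i in range(1,n) if st[i][4]>=amin]
cols=dict(blue=((105,150,90),(120,255,255)),yellow=((22,180,120),(32,255,255)),pad=((70,90,40),(95,255,200)),orange=((5,200,120),(18,255,255)))
for k,(lo,hi) in cols.items():
    for n,im in(('top',t),('side',s)):
        for c,st,m in blobs(im,lo,hi,100): print(k,n,c,st)
# pad
for n,im in(('top',t),('side',s)):
    c,st,m=max(blobs(im,*cols['pad'],100),key=lambda b:b[1][4])
    cn=cv2.findContours(m,0,1)[0][0][:,0]
    P=np.array([onz(im,p,.112)[:2] for p in cn]);(x,y),r=cv2.minEnclosingCircle(P.astype(np.float32));print('pad',n,x,y,r,P.mean(0))
c=cv2.cvtColor(s['pixels'],cv2.COLOR_RGB2BGR)[80:280,120:380]
c2=cv2.cvtColor(t['pixels'],cv2.COLOR_RGB2BGR)[140:280,70:330]
cv2.imwrite('pics/crop1.png',cv2.resize(np.vstack([c,c2]),None,fx=1.75,fy=1.75,interpolation=cv2.INTER_CUBIC))
```

```text
blue top [289.1 178.2] [280 169  20  19 302]
blue side [34.1 83.2] [  7  72  52  20 120]
blue side [297.9 174.7] [288 168  20  14 224]
yellow top [443.3 198.7] [434 190  20  19 296]
yellow side [384.2 306.5] [371 295  27  24 512]
pad top [179.8 217.7] [ 162  200   37   36 1057]
pad side [226.  168.8] [209 157  35  24 631]
orange top [141.2 213. ] [138 187   7  54 123]
orange side [202.8 127.4] [ 171   98   63   59 2122]
pad top 0.5461017489433289 0.16033463180065155 0.039296288043260574 [0.546  0.1599]
pad side 0.5440958142280579 0.15645599365234375 0.04011772945523262 [0.544  0.1559]
```

View pics/crop1.png

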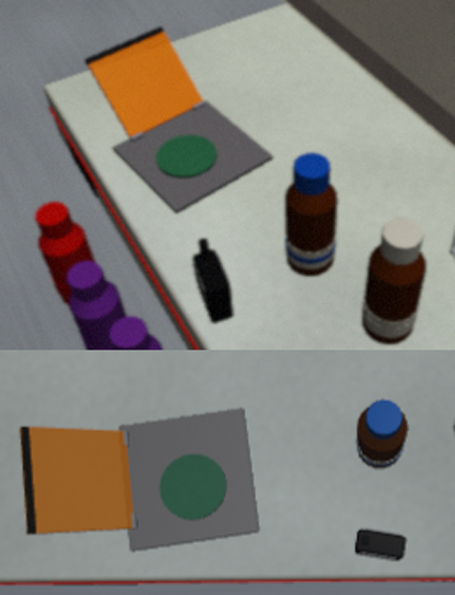

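The crop confirms the bottle with the blue cap and blue-striped label as mix_bottle, at crop (312,215) in the side half and (383,430) in the top half. Next I'll measure everything on the deck.

Run:
```python
from h import *
np.set_printoptions(precision=4,suppress=True)
t=shot('top');s=shot('side')
T=lambda x,y:(70+x/1.75,140+(y-350)/1.75); S=lambda x,y:(120+x/1.75,80+y/1.75)
# plate corners at z=.108
print('plate',[onz(t,T(*p),.108)[:2] for p in((243,408),(258,530),(132,550))])
print('plate side',[onz(s,S(*p),.108)[:2] for p in((204,102),(272,157),(178,211),(114,150))])
for n,a,b in(('far',(24,428),(162,30)),('near',(32,533),(88,61))): print('edge',n,cross(ray(t,T(*a)),ray(s,S(*b))))
# cap top at z=.25
print('cap top', onz(t,(289.1,178.2),.25), 'side',onz(s,(297.9,174.7),.243), cross(ray(t,(289.1,178.2)),ray(s,(297.9,174.7))))
print('base side',onz(s,(297.5,232),.10),'(near base edge)')
print('white',onz(t,(355.5,165.5),.25),'yellow',onz(t,(443.3,198.7),.25))
for p in((357,530),(405,537),(402,558),(355,548)):print('logger top',onz(t,T(*p),.16)[:2])
print('deck corners',[onz(t,p,.1)[:2] for p in((69,82),(444,82),(459,267),(55,270))])
print('reds',[onz(t,p,.15)[:2] for p in((197,310),(251,309),(297,303))])
```

```text
plate [array([0.6439, 0.1014]), array([0.4927, 0.0804]), array([0.4702, 0.2302])]
plate side [array([0.6167, 0.2469]), array([0.6401, 0.0958]), array([0.493 , 0.0741]), array([0.4686, 0.2207])]
edge far (array([0.6029, 0.3345, 0.183 ]), np.float64(0.0008190123286860202))
edge near (array([0.4853, 0.3148, 0.1871]), np.float64(0.0023494360293796314))
cap top [ 0.5948 -0.0663  0.25  ] side [ 0.5963 -0.0643  0.243 ] (array([ 0.5955, -0.0663,  0.2452]), np.float64(0.0009995876212892298))
base side [ 0.5879 -0.0792  0.1   ] (near base edge)
white [ 0.6175 -0.1872  0.25  ] yellow [ 0.5547 -0.3414  0.25  ]
logger top [ 0.4868 -0.0382]
logger top [ 0.4784 -0.0922]
logger top [ 0.455  -0.0883]
logger top [ 0.4666 -0.0358]
deck corners [array([0.8634, 0.4257]), array([ 0.8566, -0.4302]), array([ 0.4382, -0.4262]), array([0.4397, 0.4201])]
reds [array([0.3589, 0.1121]), array([0.3598, 0.0075]), array([ 0.3704, -0.0819])]
```

carry_out([
  [0,-5,0,3,-3,4,1],
  [0,-10,0,6,-6,8,1],
  [0,-15,0,9,-10,12,1],
  [0,-20,0,12,-14,15,1],
  [0,-25,0,15,-18,17,1],
  [0,-30,0,18,-22,18,1],
])

```text
time: 0.9
position: [0.3123, 0.4426, 0.3918]
tool_rot: [0.315, 2.598, 0.09]
ft_force: [0.2, -0.8, 0.5]
grip_width: 1.005
grip_force: 0.0
```

```bash
cat > log.py <<'E'
from h import *
import json,os
s=ctrl.get_state();D=json.load(open('d.json')) if os.path.exists('d.json') else [[[-1.3149,.3217,-.0701,1.4515,.0226,1.3708,-.0569],[.1556,.6306,.2216],[-.3789,-3.1185,.0027]]]
D.append([list(map(float,s[k])) for k in('joint_positions','position','tool_rot')]);json.dump(D,open('d.json','w'))
np.set_printoptions(precision=3,suppress=True)
print(s['time'],s['joint_positions'],s['position'],s['tool_rot'],s['ft_force'],s['grip_width'],s['grip_force'])
m=R.from_rotvec(s['tool_rot']).as_matrix();print('toolz',m[:,2],'tooly',m[:,1])
E
python3 log.py
```

```text
0.9 [-1.327 -0.116 -0.02   1.695  0.514  1.449 -0.052] [0.312 0.443 0.392] [0.315 2.598 0.09 ] [ 0.19  -0.815  0.455] 1.0053059382774834 0.0
toolz [ 0.504  0.003 -0.864] tooly [0.206 0.971 0.124]
```

carry_out([
  [0,-5,0,3,-4,1,1],
  [0,-10,0,6,-8,2,1],
  [0,-15,0,9,-12,3,1],
  [0,-20,0,11,-15,4,1],
  [0,-25,0,12,-18,4,1],
  [0,-28,0,12,-20,4,1],
])

```text
time: 1.5
position: [0.4175, 0.3317, 0.3918]
tool_rot: [0.263, 2.258, 0.072]
ft_force: [-1.3, 0.4, 1.0]
grip_width: 0.999
grip_force: 0.0
```

```bash
python3 log.py
cat > fit.py <<'E'
from h import *
import json,itertools
from scipy.optimize import least_squares
D=json.load(open('d.json'))
def fk(q,a,sg,full=False):
    # a: d1,d2,d3,d4 lengths, e1 elbow x-off, w wrist x-off, sh shoulder off, ; planar axis offsets
    rz=lambda t:R.from_euler('z',t); ry=lambda t:R.from_euler('y',t)
    p=np.zeros(3);r=rz(sg[0]*q[0]+sg[4]);pts=[]
    p=p+r.apply([a[6],0,a[0]]);r=r*ry(q[1])*rz(sg[1]*q[2]);p=p+r.apply([a[4],0,a[1]]);pts.append(p)
    r=r*ry(q[3])*rz(sg[2]*q[4]);p=p+r.apply([-a[7],0,a[2]]);pts.append(p);r=r*ry(q[5])
    p=p+r.apply([a[5],0,a[3]]);r=r*rz(sg[3]*q[6]+sg[5]);return (p,r,pts)
if __name__=='__main__':
    best=[]
    for s in itertools.product((-1,1),repeat=4):
      for o in(0,np.pi/2,np.pi,-np.pi/2):
        for b in(0,np.pi):
          sg=list(s)+[b,o]
          e=max((R.from_rotvec(d[2])*fk(d[0],[0]*8,sg)[1].inv()).magnitude() for d in D);best.append((e,sg))
    best.sort(key=lambda b:b[0]);print(best[:4]);sg=best[0][1]
    f=lambda a:np.concatenate([fk(d[0],a,sg)[0]-d[1] for d in D]+[1e-3*np.array(a)[4:]])
    a=least_squares(f,[.3,.4,.4,.3,0,0,0,0]).x;print(a.round(4),np.abs(f(a)).max())
    json.dump([a.tolist(),sg],open('k.json','w'))
E
python3 fit.py
```

```text
1.5 [-0.959 -0.299 -0.244  1.994  0.8    1.226 -0.064] [0.417 0.332 0.392] [0.263 2.258 0.072] [-1.294  0.375  1.022] 0.9986366411763644 0.0
toolz [ 0.763 -0.037 -0.645] tooly [0.165 0.976 0.14 ]
[(0.00012850885901304822, [-1, -1, -1, -1, 0, 1.5707963267948966]), (0.12800632401563586, [-1, -1, -1, 1, 0, 1.5707963267948966]), (0.38092077609252734, [1, 1, 1, -1, 0, -1.5707963267948966]), (0.40236993873599525, [-1, 1, -1, 1, 0, 1.5707963267948966])]
[ 0.2645  0.4861  0.4771  0.3931 -0.026  -0.0346  0.0253 -0.0211] 0.023385958727540457
```

carry_out([
  [0,5,0,4,0,0,1],
  [0,5,5,8,0,0,1],
  [0,5,10,12,0,0,1],
])

```text
time: 1.8
position: [0.537, 0.3333, 0.3928]
tool_rot: [0.06, 2.357, 0.151]
ft_force: [0.3, 0.1, -0.6]
grip_width: 0.997
grip_force: 0.0
```

```bash
python3 log.py
```

```text
1.8 [-0.874 -0.221 -0.012  1.896  0.643  0.944  0.388] [0.537 0.333 0.393] [0.06  2.357 0.151] [ 0.302  0.147 -0.598] 0.997095935234987 0.0
toolz [ 0.704  0.091 -0.704] tooly [-0.002  0.992  0.127]
```

carry_out([
  [0,0,-8,3,0,0,1],
  [0,0,-16,6,0,0,1],
  [0,0,-24,8,0,0,1],
])

```text
time: 2.1
position: [0.6178, 0.3307, 0.3926]
tool_rot: [0.564, 2.285, -0.059]
ft_force: [0.2, 0.3, 1.3]
grip_width: 1.001
grip_force: 0.0
```

```bash
python3 log.py
cat > fit2.py <<'E'
from fit import *
sg=[-1,-1,-1,-1,0,np.pi/2]
def mats(q):
    rz=lambda t:R.from_euler('z',t); ry=lambda t:R.from_euler('y',t)
    A=rz(-q[0]);B=A*ry(q[1]);C=B*rz(-q[2]);D_=C*ry(q[3]);E=D_*rz(-q[4]);F=E*ry(q[5]);G=F*rz(-q[6]+np.pi/2)
    return [A,B,C,D_,E,F,G]
def frames(q): return [m.as_matrix() for m in mats(q)]
# columns: d1 const z, A(x,y), C xyz , E xyz, F xyz
def row(q):
    A,B,C,D_,E,F,G=frames(q)
    return np.c_[[0,0,1],A[:,:2],C,E,F]
M=np.vstack([row(d[0]) for d in D]);y=np.concatenate([d[1] for d in D])
W=np.diag([0,1,1,1,1,0,1,1,0,1,1,0.])*1e-3+1e-6*np.eye(12)
x=np.linalg.lstsq(np.vstack([M,W]),np.r_[y,np.zeros(12)],rcond=None)[0]
print(x.round(4),np.abs(M@x-y).max().round(5));np.save('x.npy',x)
E
python3 fit2.py
```

```text
2.1 [-0.839  0.088 -0.05   1.607  0.784  1.216  0.003] [0.618 0.331 0.393] [ 0.564  2.285 -0.059] [0.181 0.301 1.338] 1.0013093496502474 0.0
toolz [ 0.677 -0.211 -0.705] tooly [0.414 0.901 0.128]
[ 2.495e-01  0.000e+00 -1.570e-02  0.000e+00 -1.050e-02  4.677e-01
 -0.000e+00 -2.000e-04  5.131e-01  0.000e+00 -2.000e-04  3.686e-01] 1e-05
```

```bash
cat > ik.py <<'E'
from h import *
from scipy.optimize import least_squares
x=np.load('x.npy')
lo=np.array([-2.86,-.3,-1.38,.06,-1.56,.09,-2.69]);hi=np.array([2.86,2.09,1.24,2.45,4.7,2.05,2.69])
def fk(q):
    rz=lambda t:R.from_euler('z',t); ry=lambda t:R.from_euler('y',t)
    A=rz(-q[0]);C=A*ry(q[1])*rz(-q[2]);E=C*ry(q[3])*rz(-q[4]);F=E*ry(q[5])
    el=np.array([0,0,x[0]])+A.apply([x[1],x[2],0])+C.apply(x[3:6]);w=el+E.apply(x[6:9])
    return w+F.apply(x[9:12]),F*rz(-q[6]+np.pi/2),el,w
def pose(p,head,tilt,flip):
    "p grasp point; head yaw deg, tilt deg below horizontal, flip: tool y sign"
    h=np.radians(head);t=np.radians(tilt);z=np.array([np.cos(h)*np.cos(t),np.sin(h)*np.cos(t),-np.sin(t)])
    y=flip*np.array([-np.sin(h),np.cos(h),0]);return np.array(p)+.019*z,R.from_matrix(np.c_[np.cross(y,z),y,z])
def ik(q0,P,r=1e-3):
    p,Ro=P
    def f(q):
        a=fk(q);return np.r_[5*(a[0]-p),(Ro*a[1].inv()).as_rotvec(),r*(q-q0)]
    s=least_squares(f,np.clip(q0,lo+1e-4,hi-1e-4),bounds=(lo,hi),max_nfev=40);return s.x,np.abs(f(s.x)[:6]).max()
def marg(q): return np.minimum(q-lo,hi-q)
E
python3 - <<'E'
from ik import *
np.set_printoptions(precision=2,suppress=True)
rng=np.random.default_rng(0)
for name,p in(('grasp',(.595,-.066,.183)),('pad',(.546,.158,.197))):
  for head in(60,30,0,-30,-60,-90):
    for flip in(1,-1):
      best=None
      for k in range(14):
        q,e=ik(rng.uniform(lo,hi),pose(p,head,27,flip),1e-4)
        if e<2e-3 and (best is None or marg(q).min()>best[0]): best=(marg(q).min(),q,fk(q)[3])
      print(name,head,flip,*(best or ['none']))
E
```

```text
grasp 60 1 0.2809112239733986 [ 0.38  0.38  0.26  1.94 -1.23  1.39 -2.41] [ 0.44 -0.34  0.34]
grasp 60 -1 0.4198980936594068 [ 0.67  0.38 -0.08  1.93 -1.14  1.3   0.69] [ 0.44 -0.34  0.34]
grasp 30 1 0.07321811812432233 [ 1.43  0.18 -0.92  2.27 -1.49  0.77 -2.47] [ 0.33 -0.22  0.34]
grasp 30 -1 0.1000108313982051 [ 1.54  0.21 -1.04  2.27 -1.46  0.74  0.67] [ 0.33 -0.22  0.34]
grasp 0 1 none
grasp 0 -1 none
grasp -30 1 0.06271618443591898 [ 0.99  0.02 -1.3   2.39  1.77  0.75 -0.72] [0.33 0.09 0.34]
grasp -30 -1 0.0626256371317595 [ 0.98  0.02 -1.3   2.39  1.77  0.75  2.42] [0.33 0.09 0.34]
grasp -60 1 0.37384078968494094 [ 0.04  0.31 -0.58  2.08  1.35  1.36 -0.74] [0.44 0.2  0.34]
grasp -60 -1 0.29127646756970416 [ 0.04  0.31 -0.58  2.08  1.35  1.36  2.4 ] [0.44 0.2  0.34]
grasp -90 1 0.6344105041354129 [-0.88  0.59  0.58  1.71  0.72  1.42 -0.62] [0.59 0.25 0.34]
grasp -90 -1 0.35377323742095657 [-0.27  0.54 -0.21  1.69  1.02  1.66  2.34] [0.59 0.25 0.34]
pad 60 1 0.1819571236903368 [ 0.97  0.14 -0.78  2.24 -1.34  0.96 -2.51] [ 0.39 -0.11  0.36]
pad 60 -1 0.21462114793331022 [ 1.13  0.17 -0.94  2.24 -1.31  0.92  0.62] [ 0.39 -0.11  0.36]
pad 30 1 none
pad 30 -1 none
pad 0 1 none
pad 0 -1 none
pad -30 1 0.24218344926496815 [ 0.11  0.25 -1.07  2.21  1.45  1.33 -0.71] [0.28 0.31 0.36]
pad -30 -1 0.2329563334540654 [-0.27  0.16 -0.66  2.22  1.37  1.23  2.44] [0.28 0.31 0.36]
pad -60 1 0.5157846454341561 [-0.84  0.4  -0.05  1.86  1.    1.53 -0.76] [0.39 0.43 0.36]
pad -60 -1 0.36258927103866245 [-0.41  0.46 -0.56  1.84  1.15  1.69  2.31] [0.39 0.43 0.36]
pad -90 1 0.3827630062505152 [-1.24  0.76  0.73  1.49  0.43  1.67 -0.61] [0.55 0.47 0.36]
pad -90 -1 0.276181158302375 [-1.04  0.68  0.42  1.49  0.58  1.74  2.41] [0.55 0.47 0.36]
```

```bash
cat > sim.py <<'E'
from ik import *
np.set_printoptions(precision=2,suppress=True)
q=np.array([-.839,.088,-.05,1.607,.784,1.216,.003])
def lin(q,Pa,Pb,n,rot=None):
    bad=0;mm=9;vmax=0
    rv=rot if rot is not None else (Pb[1]*Pa[1].inv()).as_rotvec()
    for k in range(1,n+1):
        s=k/n;P=(Pa[0]+s*(Pb[0]-Pa[0]),R.from_rotvec(rv*s)*Pa[1])
        q2,e=ik(q,P,3e-3);vmax=max(vmax,np.abs(q2-q).max());q=q2;bad=max(bad,e);mm=min(mm,marg(q).min())
    return q,bad,mm,vmax
if __name__=='__main__':
  for head in(-60,-75,-90):
    a=fk(q);cur=(a[0],a[1])
    g=pose((.595,-.066,.183),head,27,1);b=lambda P,d:(P[0]-d*P[1].as_matrix()[:,2],P[1])
    q1,*r=lin(q,cur,b(g,.12),12);print(head,'pre',q1,r)
    q2,*r=lin(q1,b(g,.12),g,5);print('grasp',q2,r)
    for xyz in((.60,.0,.45),(.6,-.1,.45),(.55,-.1,.40),(.65,.05,.42)):
      for h2 in(-60,-75,-90):
        up=pose(xyz,h2,27,1);q3,*r3=lin(q2,g,up,10)
        for sg in(1,-1):
          h=np.radians(h2);rot=sg*np.pi*np.array([np.cos(h),np.sin(h),0])
          gp=np.array(xyz);n=24;Q=q3;bad=0;mm=9;vm=0
          for k in range(1,n+1):
            Rr=R.from_rotvec(rot*k/n)*up[1];P=(gp+.019*Rr.as_matrix()[:,2],Rr);Q2,e=ik(Q,P,3e-3);vm=max(vm,np.abs(Q2-Q).max());Q=Q2;bad=max(bad,e);mm=min(mm,marg(Q).min())
          if bad<.03: print('  inv',xyz,h2,sg,'lift',[round(float(v),3) for v in r3],'bad %.3f marg %.2f vmax %.2f'%(bad,mm,vm),Q)
E
python3 sim.py
```

```text
-60 pre [-0.77  0.17  0.06  2.06  1.08  1.41 -0.66] [np.float64(1.3385752879077288e-06), np.float64(0.3618646416653004), np.float64(0.059569869886683044)]
grasp [-0.64  0.26  0.16  2.1   1.22  1.19 -0.7 ] [np.float64(3.847417288094269e-07), np.float64(0.34991210739809775), np.float64(0.04513529558570717)]
  inv (0.6, 0.0, 0.45) -60 -1 lift [0.0, 0.334, 0.056] bad 0.000 marg 0.03 vmax 0.12 [-0.79  0.41  0.22  2.03  1.78  1.9   2.33]
  inv (0.6, 0.0, 0.45) -75 -1 lift [0.0, 0.323, 0.067] bad 0.000 marg 0.00 vmax 0.14 [-0.99  0.58  0.51  1.84  1.54  1.9   2.45]
  inv (0.6, 0.0, 0.45) -90 -1 lift [0.0, 0.145, 0.09] bad 0.000 marg 0.00 vmax 0.20 [-1.16  0.87  0.91  1.65  1.2   1.8   2.64]
  inv (0.6, -0.1, 0.45) -60 -1 lift [0.0, 0.235, 0.058] bad 0.000 marg 0.16 vmax 0.11 [-0.71  0.35  0.32  2.14  1.89  1.79  2.24]
  inv (0.6, -0.1, 0.45) -75 -1 lift [0.0, 0.38, 0.056] bad 0.000 marg 0.00 vmax 0.12 [-0.66  0.47  0.29  1.94  1.71  1.91  2.38]
  inv (0.6, -0.1, 0.45) -90 -1 lift [0.0, 0.276, 0.077] bad 0.000 marg 0.00 vmax 0.15 [-0.87  0.68  0.64  1.75  1.43  1.87  2.51]
  inv (0.55, -0.1,
[... 3396 characters left out ...]
0.15 [-0.87  0.68  0.64  1.75  1.43  1.87  2.51]
  inv (0.55, -0.1, 0.4) -60 -1 lift [0.0, 0.159, 0.069] bad 0.000 marg 0.13 vmax 0.11 [-0.74  0.39  0.3   2.25  1.8   1.86  2.11]
  inv (0.55, -0.1, 0.4) -75 -1 lift [0.0, 0.341, 0.052] bad 0.000 marg 0.00 vmax 0.12 [-0.69  0.5   0.27  2.06  1.62  1.96  2.24]
  inv (0.55, -0.1, 0.4) -90 -1 lift [0.0, 0.305, 0.038] bad 0.000 marg 0.00 vmax 0.14 [-0.86  0.67  0.54  1.87  1.38  1.94  2.37]
  inv (0.65, 0.05, 0.42) -60 -1 lift [0.0, 0.495, 0.053] bad 0.000 marg 0.03 vmax 0.13 [-0.84  0.57  0.26  1.87  1.73  1.87  2.34]
  inv (0.65, 0.05, 0.42) -75 -1 lift [0.0, 0.332, 0.044] bad 0.000 marg 0.00 vmax 0.15 [-1.02  0.76  0.57  1.66  1.45  1.85  2.49]
```

```bash
cat > to.py <<'E'
from ik import *
np.set_printoptions(precision=2,suppress=True)
def to(p,head,tilt,back=0,flip=1,quiet=False):
    s=ctrl.get_state();P=pose(p,head,tilt,flip);t=P[0]-back*P[1].as_matrix()[:,2]
    rv=np.degrees((P[1]*R.from_rotvec(s['tool_rot']).inv()).as_rotvec());d=100*(t-s['position'])
    print('turn',rv,np.linalg.norm(rv).round(1),'shift',d,np.linalg.norm(d).round(1),'rows',max(np.linalg.norm(rv)/8.59,np.linalg.norm(d)/5).round(1))
    return rv,d
E
python3 -c "
from to import *
to((.595,-.066,.183),-90,27,.12)"
```

```text
turn [-20.43  -3.95 -65.8 ] 69.0 shift [ -2.28 -30.67 -16.37] 34.8 rows 8.0
```

carry_out([
  [-2,-0.4,-6.6,-0.2,-3,-1,1],
  [-4,-0.8,-13.2,-0.4,-6,-2,1],
  [-6,-1.2,-19.8,-0.7,-9,-4,1],
  [-8.2,-1.6,-26.4,-0.9,-12,-6,1],
  [-10.2,-2,-33,-1.1,-15,-8,1],
  [-12.2,-2.4,-39.6,-1.4,-18,-10,1],
  [-14.2,-2.8,-46,-1.6,-21,-12,1],
  [-16.3,-3.2,-52.6,-1.8,-24.5,-13,1],
  [-18.4,-3.6,-59.2,-2,-27.5,-14.5,1],
  [-20.4,-4,-65.8,-2.3,-30.7,-16.4,1],
  [-20.4,-4,-65.8,-2.3,-30.7,-16.4,1],
])

```text
time: 3.2
position: [0.5927, 0.0189, 0.225]
tool_rot: [1.545, 1.547, -0.96]
ft_force: [0.4, -1.1, 0.1]
grip_width: 1.004
grip_force: 0.0
```

```bash
python3 log.py; python3 -c "
from to import *
to((.595,-.066,.183),-90,27,.12);to((.595,-.066,.183),-90,27,.0)
im=shot('wrist','w1.png')"
```

```text
3.2 [-0.708  0.556  0.188  1.552  0.802  1.714 -0.687] [0.593 0.019 0.225] [ 1.545  1.547 -0.96 ] [ 0.369 -1.05   0.066] 1.0042053518669705 0.0
toolz [-0.006 -0.893 -0.449] tooly [ 1.    -0.003 -0.007]
turn [ 0.3  -0.41  0.18] 0.5 shift [0.23 0.51 0.39] 0.7 rows 0.1
turn [ 0.3  -0.41  0.18] 0.5 shift [  0.23 -10.18  -5.06] 11.4 rows 2.3
```

View pics/w1.png

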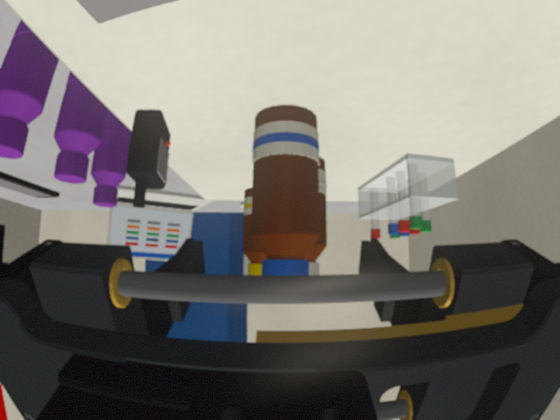

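The wrist view is upside-down. The blue-striped bottle at (286,190) sits centred between the fingers (about 205 and 360), and the logger at (150,150) is clear to the side.

carry_out([
  [0.1,-0.1,0,0.1,-2,-1,1],
  [0.2,-0.3,0.1,0.2,-4,-2,1],
  [0.3,-0.4,0.2,0.2,-6,-3,1],
  [0.3,-0.4,0.2,0.2,-8,-4,1],
  [0.3,-0.4,0.2,0.2,-9.4,-4.7,1],
  [0.3,-0.4,0.2,0.2,-10.2,-5.1,1],
  [0.3,-0.4,0.2,0.2,-10.2,-5.1,1],
])

```text
time: 3.95
position: [0.5952, -0.0775, 0.1773]
tool_rot: [1.544, 1.555, -0.934]
ft_force: [-0.4, 0.4, 0.6]
grip_width: 0.998
grip_force: 0.0
```

carry_out([
  [0,0,0,0,0,0,0.8],
  [0,0,0,0,0,0,0.7],
  [0,0,0,0,0,0,0.5],
  [0,0,0,0,0,0,0.4],
  [0,0,0,0,0,0,0.4],
  [0,0,0,0,0,0,0.4],
], squeeze=30)

```text
time: 4.55
position: [0.5955, -0.0767, 0.1773]
tool_rot: [1.543, 1.556, -0.933]
ft_force: [-1.0, 1.3, 0.6]
grip_width: 0.633
grip_force: 30.0
```

```bash
python3 log.py; python3 -c "
from to import *
to((.595,-.066,.183),-90,27,.0)"
```

```text
4.55 [-0.619  0.526  0.224  1.706  0.861  1.522 -0.717] [ 0.595 -0.077  0.177] [ 1.543  1.556 -0.933] [-1.022  1.28   0.627] 0.6329235373991976 29.997759461402893
toolz [ 0.012 -0.888 -0.46 ] tooly [1.    0.011 0.005]
turn [-0.4   0.27 -0.62] 0.8 shift [-0.05 -0.62 -0.29] 0.7 rows 0.1
```

carry_out([
  [0,0,0,0,0,0.5,0.4],
  [0,0,0,0,0,2,0.4],
  [0,0,0,0,0,4,0.4],
  [0,0,0,0,0,7,0.4],
  [0,0,0,0,0,10,0.4],
  [0,0,5,0,0,13,0.4],
  [0,0,10,0,0,16,0.4],
  [0,0,15,0,0,19,0.4],
  [0,0,20,0,0,22,0.4],
  [0,0,25,0,0,24,0.4],
  [0,0,30,0,0,25,0.4],
  [0,0,30,0,0,25,0.4],
])

```text
time: 5.75
position: [0.5934, -0.0796, 0.431]
tool_rot: [1.054, 1.828, -0.627]
ft_force: [0.1, -0.5, -3.5]
grip_width: 0.635
grip_force: 30.0
```

```bash
python3 log.py; python3 -c "
from to import *
to((.595,-.1,.44),-60,27,.0)
shot('side','s2.png')"
```

```text
5.75 [-0.686 -0.07   0.18   1.867  1.121  1.443 -0.203] [ 0.593 -0.08   0.431] [ 1.054  1.828 -0.627] [ 0.098 -0.459 -3.493] 0.6354769790306452 29.995517134666443
toolz [ 0.454 -0.763 -0.46 ] tooly [0.862 0.507 0.011]
turn [-0.67  0.34 -0.44] 0.9 shift [ 1.   -3.51  0.04] 3.6 rows 0.7
```

View pics/s2.png

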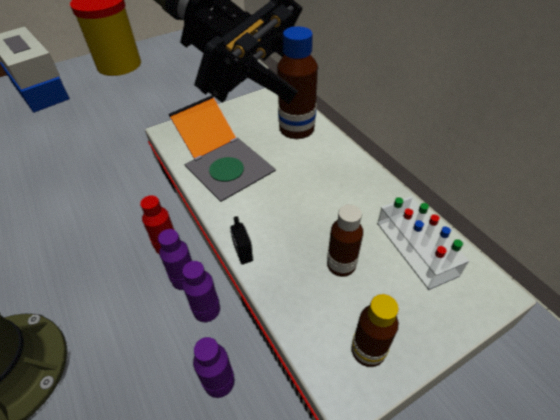

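The bottle is held upright in the gripper at about (297,85), lifted well clear, and the bystanders haven't moved. Next I'll check the inversion from the actual joints.

```bash
cat > inv.py <<'E'
from ik import *
np.set_printoptions(precision=2,suppress=True)
s=ctrl.get_state();q0=s['joint_positions'];p0=s['position'];R0=R.from_rotvec(s['tool_rot']);z=R0.as_matrix()[:,2];gp=p0-.019*z
for d in((0,0,0),(0,-.03,0),(0,-.05,.02),(0.03,-.05,0),(-.03,-.04,0),(0,0,-.04)):
  for sg in(-1,1):
    h=np.array([z[0],z[1],0])/np.hypot(*z[:2]);Q=q0;bad=0;mm=9;vm=0
    for k in range(1,25):
        Rr=R.from_rotvec(sg*np.pi*h*k/24)*R0;P=(gp+np.array(d)*min(1,k/6)+.019*Rr.as_matrix()[:,2],Rr)
        Q2,e=ik(Q,P,3e-3);vm=max(vm,np.abs(Q2-Q).max());Q=Q2;bad=max(bad,e);mm=min(mm,marg(Q).min())
    print(d,sg,np.degrees(np.pi*sg*h),'bad %.3f marg %.2f vmax %.2f'%(bad,mm,vm),Q,'dTCP',100*(P[0]-p0))
E
python3 inv.py
```

```text
(0, 0, 0) -1 [-91.78 154.84  -0.  ] bad 0.000 marg 0.11 vmax 0.12 [-0.77  0.37  0.3   2.15  1.83  1.84  2.22] dTCP [0.   0.   1.75]
(0, 0, 0) 1 [  91.78 -154.84    0.  ] bad 0.927 marg 0.00 vmax 0.87 [-1.33 -0.3   0.67  2.16  1.73  1.55 -2.69] dTCP [0.   0.   1.75]
(0, -0.03, 0) -1 [-91.78 154.84  -0.  ] bad 0.000 marg 0.15 vmax 0.12 [-0.74  0.35  0.33  2.18  1.87  1.81  2.19] dTCP [ 0.   -3.    1.75]
(0, -0.03, 0) 1 [  91.78 -154.84    0.  ] bad 0.887 marg 0.00 vmax 1.93 [ 0.69 -0.3  -0.96  1.98  1.16  1.04 -2.69] dTCP [ 0.   -3.    1.75]
(0, -0.05, 0.02) -1 [-91.78 154.84  -0.  ] bad 0.000 marg 0.17 vmax 0.13 [-0.72  0.3   0.35  2.19  1.92  1.78  2.22] dTCP [ 0.   -5.    3.75]
(0, -0.05, 0.02) 1 [  91.78 -154.84    0.  ] bad 0.859 marg 0.00 vmax 1.79 [ 0.65 -0.3  -0.89  1.97  1.18  1.03 -2.69] dTCP [ 0.   -5.    3.75]
(0.03, -0.05, 0) -1 [-91.78 154.84  -0.  ] bad 0.000 marg 0.20 vmax 0.12 [-0.72  0.39  0.38  2.13  1.9   1.75  2.18] dTCP [ 3.   -5.    1.75]
(0.03, -0.05, 0) 1 [  91.78 -154.84    0.  ] bad 0.930 marg 0.00 vmax 0.95 [-1.14 -0.3   0.63  2.11  1.69  1.37 -2.69] dTCP [ 3.   -5.    1.75]
(-0.03, -0.04, 0) -1 [-91.78 154.84  -0.  ] bad 0.000 marg 0.13 vmax 0.12 [-0.74  0.3   0.31  2.25  1.87  1.84  2.18] dTCP [-3.   -4.    1.75]
(-0.03, -0.04, 0) 1 [  91.78 -154.84    0.  ] bad 0.902 marg 0.00 vmax 1.28 [ 0.46 -0.3  -0.78  2.03  1.21  1.13 -2.69] dTCP [-3.   -4.    1.75]
(0, 0, -0.04) -1 [-91.78 154.84  -0.  ] bad 0.000 marg 0.12 vmax 0.11 [-0.77  0.46  0.29  2.15  1.79  1.85  2.13] dTCP [ 0.    0.   -2.25]
(0, 0, -0.04) 1 [  91.78 -154.84    0.  ] bad 0.940 marg 0.00 vmax 2.14 [ 0.76 -0.3  -1.08  2.    1.11  1.04 -2.69] dTCP [ 0.    0.   -2.25]
```

carry_out([
  [-3.8,6.5,0,0.5,-0.8,0,0.4],
  [-7.6,12.9,0,1,-1.6,0,0.4],
  [-11.5,19.4,0,1.5,-2.5,0,0.4],
  [-15.3,25.8,0,2,-3.3,0,0.4],
  [-19.1,32.3,0,2.5,-4.1,0,0.4],
  [-22.9,38.7,0,3,-5,0,0.4],
  [-26.8,45.2,0,3,-5,0,0.4],
  [-30.6,51.6,0,3,-5,0,0.4],
  [-34.4,58.1,0,3,-5,0,0.4],
  [-38.2,64.5,0,3,-5,0,0.4],
  [-42.1,71,0,3,-5,0,0.4],
  [-45.9,77.4,0,3,-5,0,0.4],
])

```text
time: 7.0
position: [0.6261, -0.1262, 0.4259]
tool_rot: [-0.063, 2.191, -2.195]
ft_force: [-0.1, 0.3, -4.7]
grip_width: 0.637
grip_force: 30.0
```

```bash
python3 log.py
```

```text
7.0 [-0.634  0.453  0.272  1.637  1.308  1.805  1.056] [ 0.626 -0.126  0.426] [-0.063  2.191 -2.195] [-0.084  0.264 -4.714] 0.6365119546612539 29.98862072825432
toolz [ 0.056 -0.998  0.002] tooly [-0.001 -0.002 -1.   ]
```

carry_out([
  [-3.8,6.5,0,0,0,0,0.4],
  [-7.6,12.9,0,0,0,0,0.4],
  [-11.5,19.4,0,0,0,0,0.4],
  [-15.3,25.8,0,0,0,0,0.4],
  [-19.1,32.3,0,0,0,0,0.4],
  [-22.9,38.7,0,0,0,0,0.4],
  [-26.8,45.2,0,0,0,0,0.4],
  [-30.6,51.6,0,0,0,0,0.4],
  [-34.4,58.1,0,0,0,0,0.4],
  [-38.2,64.5,0,0,0,0,0.4],
  [-42.1,71,0,0,0,0,0.4],
  [-45.9,77.4,0,0,0,0,0.4],
])

```text
time: 8.2
position: [0.6265, -0.1262, 0.4261]
tool_rot: [1.131, -0.64, 1.86]
ft_force: [-1.0, 0.2, -3.5]
grip_width: 0.635
grip_force: 30.0
```

```bash
python3 log.py; python3 -c "
from h import *
s=ctrl.get_state();a=R.from_rotvec([1.543,1.556,-.933]);z=(R.from_rotvec(s['tool_rot'])*a.inv()).apply([0,0,1]);print('bottle z',z)"
```

```text
8.2 [-0.719  0.441  0.376  2.128  1.879  1.752  2.15 ] [ 0.626 -0.126  0.426] [ 1.131 -0.64   1.86 ] [-0.992  0.212 -3.505] 0.6345268986348385 29.992336481809616
toolz [ 0.455 -0.762  0.461] tooly [-0.859 -0.512  0.002]
bottle z [-0.00547144 -0.00394793 -0.99997724]
```

Fully inverted. I'll hold about 1.2 s, then turn back.

carry_out([
  [0,0,0,0,0,0,0.4],
  [0,0,0,0,0,0,0.4],
  [0,0,0,0,0,0,0.4],
  [0,0,0,0,0,0,0.4],
  [0,0,0,0,0,0,0.4],
  [0,0,0,0,0,0,0.4],
  [0,0,0,0,0,0,0.4],
  [0,0,0,0,0,0,0.4],
  [0,0,0,0,0,0,0.4],
  [0,0,0,0,0,0,0.4],
  [0,0,0,0,0,0,0.4],
  [0,0,0,0,0,0,0.4],
])

```text
time: 9.4
position: [0.6254, -0.1271, 0.4272]
tool_rot: [1.129, -0.648, 1.862]
ft_force: [0.5, -0.4, -3.2]
grip_width: 0.632
grip_force: 30.0
```

carry_out([
  [3.8,-6.5,0,0,0,0,0.4],
  [7.6,-12.9,0,0,0,0,0.4],
  [11.5,-19.4,0,0,0,0,0.4],
  [15.3,-25.8,0,0,0,0,0.4],
  [19.1,-32.3,0,0,0,0,0.4],
  [22.9,-38.7,0,0,0,0,0.4],
  [26.8,-45.2,0,0,0,0,0.4],
  [30.6,-51.6,0,0,0,0,0.4],
  [34.4,-58.1,0,0,0,0,0.4],
  [38.2,-64.5,0,0,0,0,0.4],
  [42.1,-71,0,0,0,0,0.4],
  [45.9,-77.4,0,0,0,0,0.4],
])

```text
time: 10.6
position: [0.6251, -0.1269, 0.4268]
tool_rot: [-0.051, 2.193, -2.184]
ft_force: [0.0, -0.8, -3.7]
grip_width: 0.64
grip_force: 30.0
```

carry_out([
  [3.8,-6.5,0,0,0,0,0.4],
  [7.6,-12.9,0,0,0,0,0.4],
  [11.5,-19.4,0,0,0,0,0.4],
  [15.3,-25.8,0,0,0,0,0.4],
  [19.1,-32.3,0,0,0,0,0.4],
  [22.9,-38.7,0,0,0,0,0.4],
  [26.8,-45.2,0,0,0,0,0.4],
  [30.6,-51.6,0,0,0,0,0.4],
  [34.4,-58.1,0,0,0,0,0.4],
  [38.2,-64.5,0,0,0,0,0.4],
  [42.1,-71,0,0,0,0,0.4],
  [45.9,-77.4,0,0,0,0,0.4],
])

```text
time: 11.8
position: [0.6243, -0.128, 0.4268]
tool_rot: [1.054, 1.829, -0.629]
ft_force: [0.4, -0.8, -3.1]
grip_width: 0.635
grip_force: 30.0
```

```bash
python3 log.py
cat > bot.py <<'E'
from ik import *
np.set_printoptions(precision=4,suppress=True)
a=R.from_rotvec([1.543,1.556,-.933]);off=a.inv().apply(np.array([.595,-.066,.10])-np.array([.5955,-.0767,.1773]))
def bottle():
    s=ctrl.get_state();r=R.from_rotvec(s['tool_rot']);return s['position']+r.apply(off),(r*a.inv()).apply([0,0,1]),s
def goal(p,yaw):
    "shift and turn to put the bottle's origin at p, upright, gripped with tool yaw change from grasp"
    b,z,s=bottle();r=R.from_rotvec(s['tool_rot']);t=R.from_euler('z',yaw,degrees=True)*a
    tp=np.array(p)-t.apply(off);return np.degrees((t*r.inv()).as_rotvec()),100*(tp-s['position']),(tp,t)
if __name__=='__main__':
    from sim import lin
    print(*bottle()[:2])
    s=ctrl.get_state();q=s['joint_positions'];cur=fk(q)[:2]
    for yaw in(0,30,45):
        rv,d,P=goal((.546,.158,.20),yaw);q1,*r=lin(q,cur,P,10);print(yaw,rv,d,q1,r)
        rv,d,P2=goal((.546,.158,.112),yaw);q2,*r=lin(q1,P,P2,5);print(q2,r,P2[0])
E
python3 bot.py
```

```text
11.8 [-0.61  -0.046  0.226  1.852  1.137  1.333 -0.156] [ 0.624 -0.128  0.427] [ 1.054  1.829 -0.629] [ 0.417 -0.761 -3.091] 0.6353629394848327 29.98818129301071
toolz [ 0.453 -0.763 -0.461] tooly [0.862 0.506 0.009]
[ 0.62 -0.12  0.35] [-0. -0.  1.]
0 [ -0.13   0.23 -29.76] [ -7.78  27.53 -14.95] [-0.83  0.56  0.11  1.42  0.75  1.93 -0.73] [np.float64(1.2901383098230489e-06), np.float64(0.12414853187055241), np.float64(0.0758982273498936)]
[-0.83  0.64  0.1   1.47  0.71  1.82 -0.83] [np.float64(2.528450574468273e-07), np.float64(0.14494928538966723), np.float64(0.0219219300682848)] [0.55 0.15 0.19]
30 [-0.18  0.19  0.24] [ -7.25  27.7  -14.95] [-0.89  0.28 -0.    1.8   0.99  1.61 -0.62] [np.float64(6.53650785720233e-07), np.float64(0.26998741641354185), np.float64(0.051273231526053564)]
[-0.88  0.39 -0.    1.86  0.99  1.52 -0.76] [np.float64(3.5650709648282954e-07), np.float64(0.4585216760899715), np.float64(0.028319942401631493)] [0.55 0.15 0.19]
45 [-0.21  0.16 15.24] [ -7.04  27.88 -14.95] [-0.88  0.12 -0.04  2.    1.1   1.43 -0.55] [np.float64(6.615753088135152e-07), np.float64(0.2517995781049447), np.float64(0.0402338285504541)]
[-0.89  0.25 -0.04  2.06  1.14  1.35 -0.72] [np.float64(5.534137266505272e-07), np.float64(0.39156630545642024), np.float64(0.035125312382481066)] [0.55 0.15 0.19]
```

```bash
python3 -c "
from bot import *
T=shot('wrist')['T_tool_cam'];print(T)
rv,d,P=goal((.546,.158,.112),30);print('cam at place',P[0]+P[1].apply(T[:3,3]))
rv,d,P=goal((.546,.158,.15),30);print(rv,d)
h=shot('side')"
```

```text
[[ 0.0004 -0.9617 -0.274   0.075 ]
 [ 1.      0.0009 -0.0016 -0.0003]
 [ 0.0018 -0.274   0.9617 -0.1619]
 [ 0.      0.      0.      1.    ]]
cam at place [0.4606 0.3021 0.1972]
[-0.3668  0.4357  0.3731] [ -7.1243  27.8405 -19.9789]
```

carry_out([
  [0,0,1.5,-0.5,1.5,-0.5,0.4],
  [0,0,3,-1.2,4.5,-1.5,0.4],
  [0,0,5,-2,8,-3,0.4],
  [0,0,7,-3,12,-5,0.4],
  [0,0,9,-4,16,-7,0.4],
  [0,0,11,-5,20,-9.5,0.4],
  [0,0,13,-6,24,-12,0.4],
  [0,0,15,-6.7,26.8,-14,0.4],
  [-0.2,0.2,15.2,-7,27.8,-15,0.4],
  [-0.2,0.2,15.2,-7,27.9,-15,0.4],
  [-0.2,0.2,15.2,-7,27.9,-15,0.4],
])

```text
time: 13.0
position: [0.5558, 0.1514, 0.2777]
tool_rot: [0.783, 1.929, -0.479]
ft_force: [0.5, 0.4, -3.5]
grip_width: 0.638
grip_force: 30.0
```

```bash
cat > chk.py <<'E'
from bot import *
b,z,s=bottle();print('bottle by tool',b,z)
t=shot('top','t3.png');d=shot('side','s3.png')
def cap(im):
    h=cv2.cvtColor(im['pixels'],cv2.COLOR_RGB2HSV);m=cv2.inRange(h,(105,150,90),(120,255,255));n,l,st,c=cv2.connectedComponentsWithStats(m)
    return [(c[i],st[i][4]) for i in range(1,n) if st[i][4]>60]
A,B=cap(t),cap(d);print(A,B)
for a_ in A:
  for b_ in B:
    p,e=cross(ray(t,a_[0]),ray(d,b_[0]))
    if e<.01: print('cap',p,e)
for zz in(.112,.12): print('pad goal',goal((.546,.158,zz),45)[:2])
E
python3 log.py; python3 chk.py
```

```text
13.0 [-0.877  0.128 -0.048  1.99   1.104  1.431 -0.544] [0.556 0.151 0.278] [ 0.783  1.929 -0.479] [ 0.479  0.413 -3.545] 0.6380209631299797 29.996010214090347
toolz [ 0.636 -0.621 -0.458] tooly [ 0.698  0.716 -0.001]
bottle by tool [0.5477 0.1581 0.2004] [0.0029 0.006  1.    ]
[(array([145.5912, 192.612 ]), np.int32(433))] [(array([31.4818, 81.9635]), np.int32(137)), (array([211.9688,  73.5438]), np.int32(160))]
cap [0.5489 0.1603 0.3464] 0.0003062441735744404
pad goal (array([ 0.2373, -0.0949,  0.0273]), array([-0.2158,  0.039 , -8.9081]))
pad goal (array([ 0.2373, -0.0949,  0.0273]), array([-0.2158,  0.039 , -8.1081]))
```

carry_out([
  [0.2,-0.1,0,-0.2,0,-1,0.4],
  [0.2,-0.1,0,-0.2,0,-2.5,0.4],
  [0.2,-0.1,0,-0.2,0,-4,0.4],
  [0.2,-0.1,0,-0.2,0,-5.5,0.4],
  [0.2,-0.1,0,-0.2,0,-6.6,0.4],
  [0.2,-0.1,0,-0.2,0,-7.4,0.4],
  [0.2,-0.1,0,-0.2,0,-7.9,0.4],
  [0.2,-0.1,0,-0.2,0,-8.2,0.4],
  [0.2,-0.1,0,-0.2,0,-8.4,0.4],
  [0.2,-0.1,0,-0.2,0,-8.5,0.4],
  [0.2,-0.1,0,-0.2,0,-8.5,0.4],
])

```text
time: 14.2
position: [0.5535, 0.152, 0.1925]
tool_rot: [0.786, 1.929, -0.472]
ft_force: [-0.8, 0.3, -3.6]
grip_width: 0.637
grip_force: 30.0
```

```bash
python3 log.py; python3 chk.py
```

```text
14.2 [-0.882  0.243 -0.048  2.056  1.136  1.354 -0.716] [0.554 0.152 0.192] [ 0.786  1.929 -0.472] [-0.802  0.271 -3.566] 0.6372410191805558 29.99628245830536
toolz [ 0.638 -0.618 -0.46 ] tooly [0.697 0.717 0.004]
bottle by tool [0.5455 0.1592 0.1152] [0.0007 0.0003 1.    ]
[(array([160.3994, 204.2874]), np.int32(348))] [(array([29.7692, 82.2769]), np.int32(130)), (array([216.9667, 113.0933]), np.int32(150))]
cap [0.5465 0.1611 0.2595] 0.0011421775411824815
pad goal (array([ 0.0098, -0.0315, -0.1428]), array([ 0.0373, -0.1241, -0.3312]))
pad goal (array([ 0.0098, -0.0315, -0.1428]), array([ 0.0373, -0.1241,  0.4688]))
```

carry_out([
  [0,0,0,0,-0.1,-0.08,0.4],
  [0,0,0,0,-0.1,-0.16,0.4],
  [0,0,0,0,-0.1,-0.24,0.4],
  [0,0,0,0,-0.1,-0.3,0.4],
  [0,0,0,0,-0.1,-0.3,0.4],
])

```text
time: 14.8
position: [0.5534, 0.1509, 0.1893]
tool_rot: [0.786, 1.929, -0.473]
ft_force: [0.2, 0.6, -3.2]
grip_width: 0.635
grip_force: 30.0
```

carry_out([
  [0,0,0,0,0,-0.05,0.4],
  [0,0,0,0,0,-0.1,0.4],
  [0,0,0,0,0,-0.1,0.4],
])

```text
time: 15.1
position: [0.5536, 0.1508, 0.1893]
tool_rot: [0.786, 1.927, -0.473]
ft_force: [-3.0, 0.0, 2.7]
grip_width: 0.639
grip_force: 30.0
```

carry_out([
  [0,0,0,0,0,0,0.66],
  [0,0,0,0,0,0,0.7],
  [0,0,0,0,0,0,0.8],
  [0,0,0,0,0,0,0.9],
  [0,0,0,0,0,0,1],
  [0,0,0,0,0,0,1],
  [0,0,0,0,0,0,1],
])

```text
time: 15.8
position: [0.5534, 0.1509, 0.1882]
tool_rot: [0.786, 1.929, -0.473]
ft_force: [0.1, -0.7, 0.1]
grip_width: 0.984
grip_force: 0.0
```

carry_out([
  [0,0,0,-0.6,0.6,0.5,1],
  [0,0,0,-1.9,1.9,1.4,1],
  [0,0,0,-3.2,3.1,2.3,1],
  [0,0,0,-4.5,4.3,3.2,1],
  [0,0,0,-6.4,6.2,4.6,1],
  [0,0,0,-7.7,7.4,6,1],
  [0,0,0,-9,8.7,9,1],
  [0,0,0,-9,8.7,12,1],
  [0,0,0,-9,8.7,16,1],
  [0,0,0,-9,8.7,18,1],
])

```text
time: 16.8
position: [0.4631, 0.2389, 0.372]
tool_rot: [0.788, 1.928, -0.468]
ft_force: [-0.4, 0.2, 0.3]
grip_width: 1.0
grip_force: 0.0
```

```bash
python3 log.py; python3 chk.py
```

```text
16.8 [-1.02   0.08  -0.155  1.837  1.002  1.72  -0.492] [0.463 0.239 0.372] [ 0.788  1.928 -0.468] [-0.403  0.168  0.267] 0.9996937361912468 0.0
toolz [ 0.639 -0.616 -0.461] tooly [0.697 0.717 0.008]
bottle by tool [0.4552 0.2463 0.2947] [-0.0017 -0.0028  1.    ]
[(array([161.6471, 204.8618]), np.int32(340))] [(array([33.314 , 82.6942]), np.int32(121)), (array([217.5725, 114.6522]), np.int32(138))]
cap [0.5464 0.1596 0.2566] 0.0004653913092129613
pad goal (array([-0.2866,  0.1518, -0.1752]), array([  9.0612,  -8.8306, -18.2545]))
pad goal (array([-0.2866,  0.1518, -0.1752]), array([  9.0612,  -8.8306, -17.4545]))
```

View pics/s3.png

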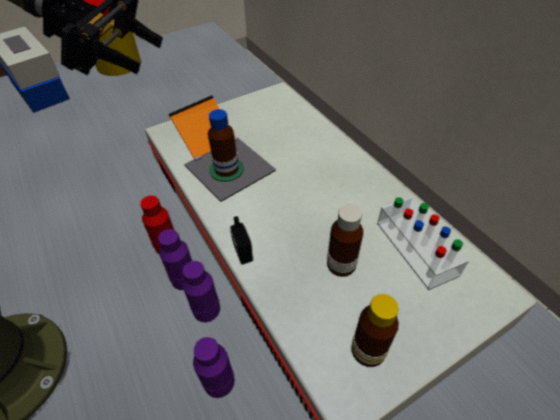

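The bottle stands upright with the green pad visible all round its base at (225,170), released. The shield is still leaning out behind it. Next is the shield push from outside, with shut fingers pointing down.

```bash
cat > sh.py <<'E'
from to import *
from sim import lin
th=np.radians(8.4);X=np.array([np.cos(th),np.sin(th),0]);Y=np.array([-np.sin(th),np.cos(th),0]);pad=np.array([.546,.1585,.112])
def loc(x,y,z): return pad*[1,1,0]+x*X+y*Y+[0,0,z+.019]
if __name__=='__main__':
    q=ctrl.get_state()['joint_positions'];c=fk(q)[:2]
    for p in((.02,.2,.30),(.02,.2,.165),(.02,.0885,.185)):
        P=pose(loc(*p),-81.6,90,1);q,*r=lin(q,c,P,8);c=P;print(p,to(loc(*p),-81.6,90)and'',q,r)
E
python3 sh.py
```

```text
turn [ 56.29  29.42 -33.27] 71.7 shift [ 7.33 12.02 -7.18] 15.8 rows 8.3
(0.02, 0.2, 0.3)  [-0.63  0.29 -0.01  1.34  0.    1.51 -0.49] [np.float64(1.360758331292593e-06), np.float64(0.3554958737240481), np.float64(0.1383794914117615)]
turn [ 56.29  29.42 -33.27] 71.7 shift [  7.33  12.02 -20.68] 25.0 rows 8.3
(0.02, 0.2, 0.165)  [-0.62  0.34 -0.01  1.54  0.    1.26 -0.49] [np.float64(4.927118568259679e-07), np.float64(0.5685084488477166), np.float64(0.032265628386150214)]
turn [ 56.29  29.42 -33.27] 71.7 shift [  8.95   0.99 -18.68] 20.7 rows 8.3
(0.02, 0.0885, 0.185)  [-0.5   0.25  0.04  1.62 -0.01  1.28 -0.31] [np.float64(3.2289344758543954e-07), np.float64(0.5472954818663288), np.float64(0.022954006685553585)]
```

carry_out([
  [5.6,2.9,-3.3,0.7,1.2,0,0.8],
  [11.3,5.9,-6.7,1.5,2.4,0,0.6],
  [16.9,8.8,-10,2.2,3.6,0,0.4],
  [22.5,11.8,-13.3,2.9,4.8,0,0.2],
  [28.1,14.7,-16.6,3.7,6,0,0],
  [33.8,17.7,-20,4.4,7.2,0,0],
  [39.4,20.6,-23.3,5.1,8.4,-1,0],
  [45,23.5,-26.6,5.9,9.6,-3,0],
  [50.7,26.5,-29.9,6.6,10.8,-5,0],
  [56.3,29.4,-33.3,7.3,12,-7.2,0],
  [56.3,29.4,-33.3,7.3,12,-7.2,0],
  [56.3,29.4,-33.3,7.3,12,-7.2,0],
])

```text
time: 18.1
position: [0.5357, 0.3572, 0.2953]
tool_rot: [-2.046, -2.384, 0.011]
ft_force: [-0.5, 0.5, 0.3]
grip_width: 0.032
grip_force: 0.0
```

```bash
python3 log.py; python3 -c "
from sh import *
for p in((.02,.2,.30),(.02,.2,.165),(.02,.0885,.185)): to(loc(*p),-81.6,90)"
```

```text
18.1 [-0.642  0.29   0.015  1.347 -0.003  1.512 -0.475] [0.536 0.357 0.295] [-2.046 -2.384  0.011] [-0.53   0.546  0.332] 0.03199694710088345 0.0
toolz [-0.005 -0.005 -1.   ] tooly [ 0.988  0.152 -0.006]
turn [ 0.3  -0.29 -0.33] 0.5 shift [0.08 0.2  0.47] 0.5 rows 0.1
turn [ 0.3  -0.29 -0.33] 0.5 shift [  0.08   0.2  -13.03] 13.0 rows 2.6
turn [ 0.3  -0.29 -0.33] 0.5 shift [  1.71 -10.83 -11.03] 15.5 rows 3.1
```

carry_out([
  [0.3,-0.3,-0.3,0.1,0.3,-3,0],
  [0.3,-0.3,-0.3,0.1,0.3,-6,0],
  [0.3,-0.3,-0.3,0.1,0.3,-9,0],
  [0.3,-0.3,-0.3,0.1,0.3,-11,0],
  [0.3,-0.3,-0.3,0.1,0.3,-12.6,0],
  [0.3,-0.3,-0.3,0.1,0.3,-12.6,0],
])

```text
time: 18.7
position: [0.5352, 0.3617, 0.1687]
tool_rot: [-2.048, -2.381, -0.001]
ft_force: [0.0, -0.4, -0.8]
grip_width: 0.007
grip_force: 0.0
```

carry_out([
  [0,0,0,0.15,-1,0,0],
  [0,0,0,0.3,-2,0,0],
  [0,0,0,0.4,-3,0,0],
  [0,0,0,0.6,-4,0.3,0],
  [0,0,0,0.7,-5,0.6,0],
  [0,0,0,0.9,-6,0.9,0],
])

```text
time: 19.3
position: [0.5454, 0.3161, 0.1895]
tool_rot: [-2.035, -2.379, -0.045]
ft_force: [-11.1, 23.0, 29.6]
grip_width: 0.008
grip_force: 20.7
```

carry_out([
  [0,0,0,0.15,-1,0.3,0],
  [0,0,0,0.3,-2,0.6,0],
  [0,0,0,0.45,-3,0.8,0],
  [0,0,0,0.55,-3.7,0.9,0],
  [0,0,0,0.6,-4,0.9,0],
  [0,0,0,0.6,-4,0.9,0],
])

```text
time: 19.9
position: [0.5526, 0.2588, 0.1875]
tool_rot: [-2.056, -2.375, -0.003]
ft_force: [-0.4, -0.2, 0.3]
grip_width: 0.003
grip_force: 0.0
```

```bash
python3 log.py; python3 -c "
from sh import *
to(loc(.02,.0885,.185),-81.6,90)
t=shot('top','t4.png');s=shot('side','s4.png')
a=cv2.imread('pics/t4.png')[120:290,60:340];b=cv2.imread('pics/s4.png')[60:230,100:380]
cv2.imwrite('pics/c4.png',cv2.resize(np.vstack([a,b]),None,fx=1.7,fy=1.7,interpolation=cv2.INTER_CUBIC))"
```

```text
19.9 [-0.53   0.252  0.058  1.608 -0.016  1.28  -0.325] [0.553 0.259 0.187] [-2.056 -2.375 -0.003] [-0.406 -0.153  0.323] 0.0034547895539524484 0.0
toolz [ 0.001  0.002 -1.   ] tooly [0.99  0.143 0.001]
turn [-0.09  0.05  0.15] 0.2 shift [ 0.03 -0.98 -0.25] 1.0 rows 0.2
```

View pics/c4.png

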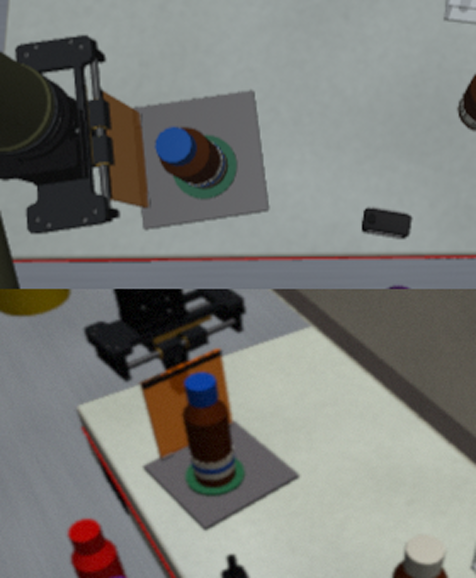

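The bottle still stands on its pad. The shield is raised close behind it, with its trim from crop (143,386) to (220,352) in the side half. Next I'll compute its angle from the trim.

```bash
cat > ang.py <<'E'
from sh import *
def edge(a,x): return pad+ x*X + (.075+.12*np.sin(a))*Y + [0,0,.12*np.cos(a)]
def fit(im,ends):
    for c,x in zip(ends,(-.04,.08)):
        A=np.linspace(-.5,1.2,341);e=[np.linalg.norm(proj(im,edge(a,x))-c) for a in A];i=int(np.argmin(e));print('angle',A[i].round(3),'px err',round(e[i],2))
E
python3 -c "
from ang import *
fit(shot('side'),[(184.1,117.1),(229.4,97.1)])
t=shot('top');print('top proj of edge a=0, .1,.2,.3', [proj(t,edge(a,-.04)) for a in(0,.1,.2,.3)])"
```

```text
angle -0.015 px err 0.7
angle -0.005 px err 1.89
top proj of edge a=0, .1,.2,.3 [array([126.71, 235.63]), array([120.18, 236.7 ]), array([113.97, 237.82]), array([108.18, 238.98])]
```

carry_out([
  [0,0,0,-0.2,1.5,0,0],
  [0,0,0,-0.6,4,0,0],
  [0,0,0,-1,7,2,0],
  [0,0,0,-1.5,10,5,0],
  [0,0,0,-3,14,9,0],
  [0,0,0,-6,18,13,0],
  [0,0,0,-10,22,15,0],
  [0,0,0,-13,25,15,0],
])

```text
time: 20.9
position: [0.4366, 0.498, 0.3369]
tool_rot: [-2.053, -2.377, -0.012]
ft_force: [0.3, 0.9, 0.2]
grip_width: 0.003
grip_force: 0.0
```

```bash
python3 log.py; python3 -c "
from ang import *
t=shot('top','t5.png');s=shot('side','s5.png')
a=cv2.imread('pics/t5.png')[160:270,90:240];b=cv2.imread('pics/s5.png')[80:190,140:290]
cv2.imwrite('pics/c5.png',cv2.resize(np.hstack([a,b]),None,fx=2.6,fy=2.6,interpolation=cv2.INTER_CUBIC))"
```

```text
20.9 [-0.842  0.319 -0.066  1.229  0.02   1.587 -0.759] [0.437 0.498 0.337] [-2.053 -2.377 -0.012] [0.277 0.879 0.16 ] 0.0031835142149286367 0.0
toolz [ 0.004  0.007 -1.   ] tooly [0.989 0.145 0.005]
```

View pics/c5.png

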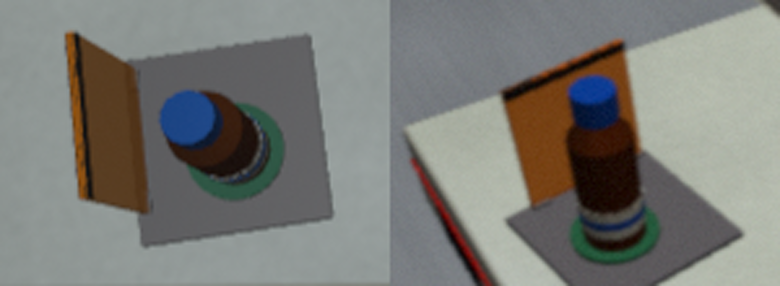

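```bash
python3 -c "
import ang
from ang import *
t=shot('top');s=shot('side')
tp=[(90+84/2.6,160+197/2.6),(90+73/2.6,160+34/2.6)];sp=[(140+113/2.6,80+92/2.6),(140+232/2.6,80+42/2.6)]
ang.pad=np.array([.546,.160,.112]);print('top');fit(t,tp)
ang.pad=np.array([.544,.1562,.112]);print('side');fit(s,sp)
for a,b in zip(tp,sp):
    p,e=cross(ray(t,a),ray(s,b));l=p-[.5455,.1585,.112];print('cross local',l@X,l@Y,l[2],e,'angle',np.arcsin((l@Y-.075)/.12))
"
```

```text
top
angle 0.055 px err 0.45
angle 0.035 px err 0.92
side
angle 0.035 px err 1.13
angle 0.02 px err 0.41
cross local -0.03746684461887898 0.0838590230258395 0.11637843681381514 0.0009793699026584318 angle 0.07389241672505197
cross local 0.08095346774178773 0.08195129816259819 0.11470358021261433 0.0005917022176114823 angle 0.05795993055439167
```

The shield still leans about 0.05 rad outward, so I'll push about 6 mm further.

carry_out([
  [0,0,0,3,-3,0,0],
  [0,0,0,7,-7,-2,0],
  [0,0,0,10,-10,-6,0],
  [0,0,0,10.3,-14,-10,0],
  [0,0,0,10.6,-17,-14,0],
  [0,0,0,10.9,-19.8,-15,0],
  [0,0,0,11.2,-21.8,-15,0],
  [0,0,0,11.4,-22.8,-15,0],
  [0,0,0,11.4,-22.8,-15,0],
])

```text
time: 22.0
position: [0.5528, 0.2652, 0.1846]
tool_rot: [2.058, 2.373, 0.007]
ft_force: [1.5, 0.5, 0.8]
grip_width: 0.005
grip_force: 0.0
```

```bash
python3 log.py; python3 -c "
from sh import *
p=ctrl.get_state()['position'];print('local y',(p-pad)@Y)"
```

```text
22.0 [-0.533  0.258  0.051  1.607 -0.015  1.273 -0.337] [0.553 0.265 0.185] [2.058 2.373 0.007] [1.538 0.466 0.751] 0.005330085070646126 0.0
toolz [ 0.003  0.003 -1.   ] tooly [0.99  0.142 0.003]
local y 0.10461393462430595
```

carry_out([
  [0,0,0,0.05,-0.4,0,0],
  [0,0,0,0.1,-0.7,0,0],
  [0,0,0,0.15,-1,0,0],
  [0,0,0,0.2,-1.25,0,0],
  [0,0,0,0.2,-1.25,0,0],
])

```text
time: 22.5
position: [0.5533, 0.2558, 0.1847]
tool_rot: [-2.051, -2.378, -0.008]
ft_force: [-0.9, 1.5, 1.2]
grip_width: 0.004
grip_force: 0.7
```

carry_out([
  [0,0,0,-0.1,0.5,0,0],
  [0,0,0,-0.2,1.5,0,0],
  [0,0,0,-0.6,4,0,0],
  [0,0,0,-1,7,2,0],
  [0,0,0,-1.5,10,5,0],
  [0,0,0,-3,14,9,0],
  [0,0,0,-6,18,13,0],
  [0,0,0,-10,22,15,0],
  [0,0,0,-13,25,15,0],
  [0,0,0,-13,25,15,0],
])

```text
time: 23.5
position: [0.4177, 0.5107, 0.3357]
tool_rot: [-2.04, -2.383, -0.009]
ft_force: [-0.2, -0.3, 0.0]
grip_width: 0.005
grip_force: 0.0
```

```bash
python3 log.py; python3 -c "
from ang import *
t=shot('top','t6.png');s=shot('side','s6.png')
a=cv2.imread('pics/t6.png')[160:270,90:240];b=cv2.imread('pics/s6.png')[80:190,140:290]
cv2.imwrite('pics/c6.png',cv2.resize(np.hstack([a,b]),None,fx=2.6,fy=2.6,interpolation=cv2.INTER_CUBIC))
for o,n in(('t5','t6'),('s5','s6')):
    d=cv2.absdiff(cv2.imread(f'pics/{o}.png'),cv2.imread(f'pics/{n}.png')).max(2);m=(d>50).astype(np.uint8);print(o,cv2.boundingRect(m))"
```

```text
23.5 [-0.861  0.315 -0.084  1.236  0.022  1.585 -0.786] [0.418 0.511 0.336] [-2.04  -2.383 -0.009] [-0.163 -0.349  0.027] 0.004787064857992586 0.0
toolz [ 0.     0.008 -1.   ] tooly [0.988 0.154 0.002]
t5 (115, 172, 12, 65)
s5 (37, 0, 176, 109)
```

View pics/c6.png

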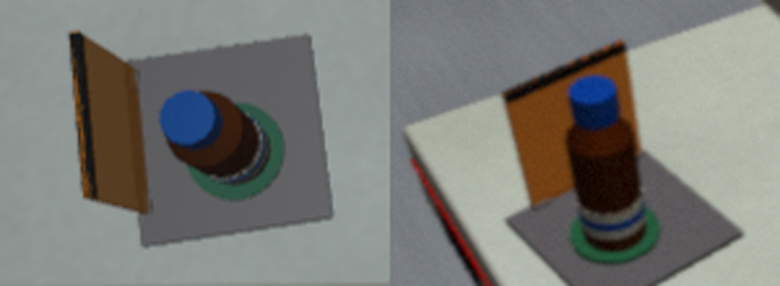

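The bottle is unchanged and the shield is nearer upright. In the top half its outer top edge runs from crop (69,33) to (83,197). I'll re-measure with that outer line.

```bash
python3 -c "
import ang
from ang import *
t=shot('top');s=shot('side')
def cols(im,rows,r):
    g=im['pixels'].astype(int).sum(2)
    out=[]
    for v in rows:
        line=g[v,100:140];d=np.diff(line);i=int(np.argmin(d));# sub-pixel by half level
        hi=line[:max(i-2,1)].mean();lo_=line[i+1:i+4].min();h=(hi+lo_)/2;j=next(k for k in range(len(line)) if line[k]<h)
        out.append((99.0+j+(line[j-1]-h)/(line[j-1]-line[j]),v))
    return out
pts=cols(t,range(178,234,6),0);print(np.round(pts,1).tolist())
# outer top edge: local y=.075+.12 sin a+.004cos a, z=.112+.12cos a-.004 sin a ; image row->x by interpolation
for padv in((.546,.160,.112),(.546,.1585,.112)):
  P=np.array(padv)
  def res(a):
    f=lambda x:proj(t,P+x*X+(.075+.12*np.sin(a)+.004*np.cos(a))*Y+[0,0,.12*np.cos(a)-.004*np.sin(a)])
    A,B=f(-.04),f(.08);return [u-(A[0]+(B[0]-A[0])*(v-A[1])/(B[1]-A[1])) for u,v in pts]
  A=np.linspace(-.2,.3,101);m=[np.mean(res(a)) for a in A];print(padv,'angle',A[np.argmin(np.abs(m))].round(3),np.round(res(A[np.argmin(np.abs(m))]),1))
"
```

```text
[[116.6, 178.0], [117.0, 184.0], [117.7, 190.0], [117.9, 196.0], [118.7, 202.0], [118.8, 208.0], [119.5, 214.0], [120.3, 220.0], [120.7, 226.0], [121.3, 232.0]]
(0.546, 0.16, 0.112) angle 0.03 [ 0.1 -0.   0.2 -0.1  0.1 -0.4 -0.2  0.1 -0.  -0. ]
(0.546, 0.1585, 0.112) angle 0.045 [ 0.2  0.1  0.3 -0.   0.2 -0.3 -0.1  0.3  0.1  0.1]
```

carry_out([
  [0,0,0,4,-3,0,0],
  [0,0,0,8,-7,-2,0],
  [0,0,0,12,-10,-6,0],
  [0,0,0,12.4,-14,-10,0],
  [0,0,0,12.7,-18,-14,0],
  [0,0,0,13,-21,-15,0],
  [0,0,0,13.3,-23.5,-15,0],
  [0,0,0,13.4,-24.8,-15,0],
  [0,0,0,13.4,-24.8,-15,0],
])

```text
time: 24.6
position: [0.5587, 0.2532, 0.1843]
tool_rot: [2.06, 2.371, 0.005]
ft_force: [0.0, 0.6, 0.3]
grip_width: 0.002
grip_force: 0.0
```

carry_out([
  [0,0,0,-0.1,0.5,0,0],
  [0,0,0,-0.2,1.5,0,0],
  [0,0,0,-0.6,4,0,0],
  [0,0,0,-1,7,2,0],
  [0,0,0,-1.5,10,5,0],
  [0,0,0,-3,14,9,0],
  [0,0,0,-6,18,13,0],
  [0,0,0,-10,22,15,0],
  [0,0,0,-13,25,15,0],
  [0,0,0,-13,25,15,0],
])

```text
time: 25.6
position: [0.42, 0.5149, 0.3365]
tool_rot: [-2.035, -2.385, -0.012]
ft_force: [0.0, 0.3, 0.4]
grip_width: 0.007
grip_force: 0.0
```

```bash
python3 log.py; python3 -c "
from ang import *
t=shot('top','t7.png');g=t['pixels'].astype(int).sum(2);pts=[]
for v in range(178,234,6):
    line=g[v,100:140];i=int(np.argmin(np.diff(line)));hi=line[:max(i-2,1)].mean();h=(hi+line[i+1:i+4].min())/2;j=next(k for k in range(40) if line[k]<h);pts.append((99.0+j+(line[j-1]-h)/(line[j-1]-line[j]),v))
print(np.round(pts,1)[:,0])
for P in((.546,.160,.112),(.546,.1585,.112)):
  def res(a):
    f=lambda x:proj(t,P+x*X+(.075+.12*np.sin(a)+.004*np.cos(a))*Y+[0,0,.12*np.cos(a)-.004*np.sin(a)])
    A,B=f(-.04),f(.08);return np.mean([u-(A[0]+(B[0]-A[0])*(v-A[1])/(B[1]-A[1])) for u,v in pts])
  A=np.linspace(-.2,.3,101);print('angle',A[np.argmin([abs(res(a)) for a in A])].round(3))
for o,n in(('top1','t7'),('side1','s6')):
    d=cv2.absdiff(cv2.imread(f'pics/{o}.png'),cv2.imread(f'pics/{n}.png')).max(2);m=(d>50).astype(np.uint8);nn,l,st,c=cv2.connectedComponentsWithStats(m);print(o,[st[i].tolist() for i in range(1,nn) if st[i][4]>25])
s=shot('side');print(onz(s,(217.6,114.7),.245))
"
```

```text
25.6 [-0.858  0.325 -0.089  1.222  0.023  1.588 -0.784] [0.42  0.515 0.337] [-2.035 -2.385 -0.012] [0.021 0.337 0.363] 0.007232769095730075 0.0
toolz [ 0.    0.01 -1.  ] tooly [0.988 0.157 0.002]
[120.9 121.6 122.5 122.7 123.3 123.6 124.4 125.9 125.4 125.4]
angle -0.04
angle -0.03
top1 [[274, 168, 29, 40, 908], [81, 171, 66, 74, 3609], [152, 195, 37, 33, 879]]
side1 [[36, 0, 28, 12, 131], [70, 0, 30, 30, 383], [169, 96, 67, 66, 3141], [214, 164, 19, 5, 35], [215, 167, 23, 10, 92], [283, 167, 30, 71, 1820]]
[0.55 0.18 0.24]
```

```bash
python3 -c "
from ang import *
s=shot('side','s7.png');t=shot('top','t8.png')
for f in('s5','s6','s7'):
    im=cv2.imread(f'pics/{f}.png').astype(int);out=[]
    for u in(190,200,210,218,224):
        line=im[90:125,u,:].sum(1);br=line[:4].mean();h=(br+line.min())/2
        j=next((k for k in range(35) if line[k]<h),-1);out.append(90+j)
    hs=cv2.cvtColor(cv2.imread(f'pics/{f}.png'),cv2.COLOR_BGR2HSV);m=cv2.inRange(hs,(5,150,60),(20,255,255));m[:,240:]=0;m[:90]=0;m[165:]=0
    ys,xs=np.nonzero(m);print(f,out,'amber bbox',xs.min(),xs.max(),ys.min(),ys.max(),'left at rows',[int(np.nonzero(m[v,170:240])[0][0]+170) if m[v,170:240].any() else -1 for v in(122,130,138,146,154)])
for a in(-.05,0,.05): print('side proj',a,[proj(s,edge(a,x)).round(1) for x in(-.04,.08)])
for f in('t5','t6','t7','t8'):
    print(f,cv2.imread(f'pics/{f}.png')[208,114:130].tolist())
im=cv2.imread('pics/t8.png')[160:270,90:240];b=cv2.imread('pics/s7.png')[80:190,140:290]
cv2.imwrite('pics/c8.png',cv2.resize(np.hstack([im,b]),None,fx=2.6,fy=2.6,interpolation=cv2.INTER_CUBIC))"
```

```text
s5 [112, 108, 104, 100, 97] amber bbox 185 235 96 157 left at rows [185, 187, 190, 192, 194]
s6 [113, 108, 104, 100, 98] amber bbox 184 235 96 157 left at rows [186, 188, 190, 192, 194]
s7 [116, 111, 107, 103, 100] amber bbox 186 235 102 158 left at rows [187, 189, 191, 192, 194]
side proj -0.05 [array([185.6, 117.6]), array([232. ,  96.7])]
side proj 0 [array([184.2, 116.3]), array([230.4,  95.5])]
side proj 0.05 [array([182.8, 115.1]), array([228.9,  94.5])]
t5 [[150, 152, 145], [149, 152, 144], [149, 151, 144], [134, 138, 135], [37, 72, 110], [19, 81, 141], [21, 79, 136], [19, 60, 100], [14, 15, 17], [23, 36, 50], [33, 60, 88], [33, 62, 89], [35, 61, 89], [34, 61, 89], [34, 61, 89], [33, 60, 89]]
t6 [[149, 152, 144], [149, 152, 144], [149, 151, 144], [150, 152, 144], [140, 142, 135], [89, 93, 95], [19, 59, 97], [24, 62, 101], [27, 26, 25], [24, 24, 23], [17, 23, 32], [29, 48, 67], [33, 60, 86], [34, 60, 87], [33, 60, 86], [33, 60, 86]]
t7 [[149, 151, 144], [149, 151, 144], [149, 151, 143], [148, 150, 143], [148, 150, 143], [150, 152, 145], [149, 151, 144], [149, 151, 144], [150, 152, 144], [138, 141, 136], [76, 92, 108], [23, 79, 129], [22, 80, 130], [24, 79, 128], [22, 35, 48], [21, 34, 46]]
t8 [[149, 151, 144], [148, 151, 143], [148, 151, 143], [148, 151, 143], [149, 151, 144], [149, 151, 144], [150, 152, 144], [149, 152, 144], [150, 152, 144], [138, 141, 136], [77, 87, 96], [25, 57, 87], [25, 64, 99], [25, 59, 90], [22, 35, 48], [23, 34, 47]]
```

View pics/c8.png

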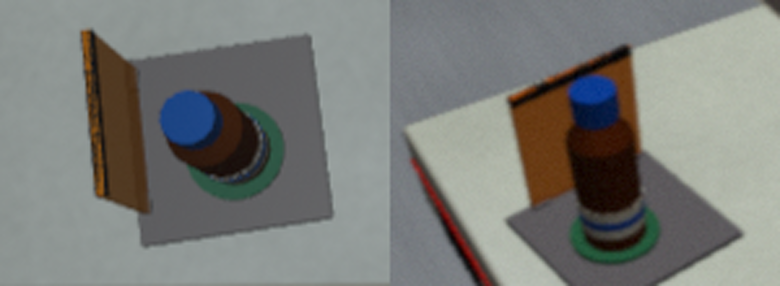

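The shield is within about 2° of upright, with its trim in the top half from crop (85,32) to (101,196). The bottle stands on the pad with a green ring all round, and the difference images show no bystander moved. A further nudge would risk more than it gains, so I'm handing in.

```bash
python3 -c "
from bench import ctrl
print(ctrl.close_job())"
```

```text
the job is handed in; nothing more can be done
None
```

I handed the job in: the bottle was held upside down for about 1.2 s and set upright on the green pad, and then the shield was folded up to about 2° past upright, towards the pad; comparing camera images before and after showed none of the other items had moved.

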